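Nest the pastry cutters in their tins

TASK

Put the pastry cutters away, nested upright in their tins: first the round ones in the middle of the round tin, then the square ones in the middle of the square tin. In each tin set the smallest down first and then each next larger one around it, every one standing flat on the tin's floor. Leave the half tomato and the salt cellar where they are.

Things in the scene. Friction and masses are not known exactly. Their poses are not given: they have to be found in the camera images.
- round_small: Smallest of three round steel pastry cutters (a plain tube ring): outer diameter 30 mm, inner 25 mm. Open at both ends, 40 mm high, wall 2.5 mm, standing on the counter with its axis upright. Origin: on its axis at the lower end; z up. Loose, under 0.15 kg.
- round_mid: Middle round steel cutter: outer diameter 50 mm, inner 45 mm. Open at both ends, 40 mm high, wall 2.5 mm, standing on the counter with its axis upright. Origin: on its axis at the lower end; z up. Loose, under 0.15 kg.
- round_large: Largest round steel cutter: outer diameter 68 mm, inner 63 mm. Open at both ends, 40 mm high, wall 2.5 mm, standing on the counter with its axis upright. Origin: on its axis at the lower end; z up. Loose, under 0.15 kg.
- square_small: Smaller of two square steel cutters (a square tube): 38 x 38 mm outside, 33 mm inside. Open at both ends, 40 mm high, wall 2.5 mm, standing on the counter with its axis upright. Origin: on its axis at the lower end; z up. Loose, under 0.15 kg. x and y are normal to its flat sides.
- square_large: Larger square steel cutter: 62 x 62 mm outside, 57 mm inside. Open at both ends, 40 mm high, wall 2.5 mm, standing on the counter with its axis upright. Origin: on its axis at the lower end; z up. Loose, under 0.15 kg. x and y are normal to its flat sides.
- round_tin: Shallow round tin, grey-blue painted, 116 mm across outside, 110 mm inside; floor 3 mm thick, rim 11 mm above the counter. Origin: centre of its underside, on the counter; z up. Stays put (cannot be moved).
- square_tin: Shallow square tin, grey-blue painted, 106 x 106 mm outside, 100 mm inside; floor 3 mm thick, rim 11 mm above the counter. Origin: centre of its underside, on the counter; x and y are normal to its sides. Stays put (cannot be moved).
- tomato: Bystander: half a tomato, cut side down, 66 mm across, 30 mm high. Origin: centre of its underside. Loose.
- cellar: Bystander: white salt cellar with wooden lid and a small bead on top, 57 mm across, 36 mm high. Origin: centre of its underside. Loose.
Not all that is in view belongs to the job. Leave any green look-alike of the round_large alone.

How it is judged (in metres and radians):
On the way, in this order (a step that is already met when the one before it is completed fails the run):
1. the small round cutter stands in the middle of the round tin (horizontal distance between round_small and round_tin below 0.015 m and z of round_small in the frame of round_tin below 0.0065 m and angle between round_small's own z axis and vertical below 0.08 rad and linear speed of round_small below 0.02 m/s and contact force between round_small and the fingers below 0.1 N), for 0.2 s.
2. the middle round cutter stands in the round tin around the small one (horizontal distance between round_mid and round_tin below 0.015 m and z of round_mid in the frame of round_tin below 0.0065 m and angle between round_mid's own z axis and vertical below 0.08 rad and linear speed of round_mid below 0.02 m/s and contact force between round_mid and the fingers below 0.1 N and horizontal distance between round_mid and round_small below 0.014 m), for 0.2 s.
3. the large round cutter stands in the round tin around the other two (horizontal distance between round_large and round_tin below 0.015 m and z of round_large in the frame of round_tin below 0.0065 m and angle between round_large's own z axis and vertical below 0.08 rad and linear speed of round_large below 0.02 m/s and contact force between round_large and the fingers below 0.1 N and horizontal distance between round_large and round_mid below 0.014 m), for 0.2 s.
4. the small square cutter stands in the middle of the square tin (horizontal distance between square_small and square_tin below 0.015 m and z of square_small in the frame of square_tin below 0.0065 m and angle between square_small's own z axis and vertical below 0.08 rad and linear speed of square_small below 0.02 m/s and contact force between square_small and the fingers below 0.1 N), for 0.2 s.
5. the large square cutter stands in the square tin around the small one (horizontal distance between square_large and square_tin below 0.015 m and z of square_large in the frame of square_tin below 0.0065 m and angle between square_large's own z axis and vertical below 0.08 rad and linear speed of square_large below 0.02 m/s and contact force between square_large and the fingers below 0.1 N and horizontal distance between square_large and square_small below 0.014 m), for 0.2 s.
At the end, for the whole second after the job is handed in: Each cutter stands upright (0.08 rad) in its tin, lower end under 6.5 mm above the counter, axis within 15 mm of the tin's centre and within 14 mm of the next smaller cutter it surrounds; released, slower than 20 mm/s (all of step 1 and all of step 2 and all of step 3 and all of step 4 and all of step 5); the robot touches nothing.
It fails at once if the tomato is moved by more than 25 mm (distance of tomato from where it was at the start of the episode above 0.025 m).
It fails at once if the salt cellar is moved by more than 25 mm (distance of cellar from where it was at the start of the episode above 0.025 m).
It also fails if it takes over 136 s, if anything falls off the work surface, if the arm or the gripper's body presses on something with over 40 N, if the wrist force passes 120 N, or if a joint passes its speed limit or range.

ROBOT

A 7-joint arm with a two-finger parallel gripper is mounted at the origin on the work surface. World frame = base frame: x ahead of the robot, y to its left, z up, the work surface at z = 0. Lengths are in m, angles in degrees, forces in N, time in s.
With the tool pointing down it reaches from about 0.35 to 0.9 m from the base axis. Payload 19.9 kg.
Tool frame: the origin (TCP) lies midway between the tips of the shut fingers; the grasp point (between the pads) lies 19 mm behind it; z points along the fingers, y is the line along which they close (so a half turn about z gives the same grasp; the last joint's range is limited). The gripper opens to 85 mm and grips with 20 to 120 N. Pads are 22 mm wide; open, the fingers measure 114 mm over their backs; the gripper's body (76 mm by 85 mm) begins 54 mm behind the grasp point. The pads swing forward as they close: fully open they stand 13 mm farther back than shut.
Start: joints at [-76.805, 23.915, -0.59, 92.452, 0.269, 63.638, -3.037], TCP at [0.168, 0.602, 0.231] pointing down, gripper open.
Joint ranges: [-161.28, 161.28], [-22.2, 115.67], [-73.04, 71.86], [3.21, 147.25], [-68.34, 248.33], [10.77, 114.83], [-161.83, 161.83]. Speed limits (degrees/s): [108.29, 108.29, 136.94, 136.94, 172.46, 172.46, 172.46].

INTERFACE

Orientations are given as [roll, pitch, yaw] about the fixed x, y, z axes, in that order (R = Rz(yaw) Ry(pitch) Rx(roll)).
In Python, from rig import readout, optics, sign_off gives the robot as it stands.
- The arm moves only by the shell command python3 -m jog 'ROWS' [FORCE]. ROWS is JSON, a list that holds one entry, the list of rows, each a list of 5 numbers: the shift along the world's x, y, z in cm, then the turn about the world's z in rad, then the opening, from 0 (shut) to 1 (fully open). In form: [[[dx, dy, dz, yaw, hand], ...]]. A call has 1 to 12 rows; each row is the pose to reach, as a shift and turn from the pose commanded when the call began; what a row does not reach only later rows make up. A row lasts 1/8 s, in which the tool goes at most 62.5 mm and 10.7 degrees, less where a joint would pass 70% of its speed; a pose out of reach is approached as far as the arm can. A call with a gripper value outside its range is refused whole. The fingers move at their own pace and stop on an object; FORCE is the grip in N (left out, the last holds). Time passes only in rows, so rows that repeat a pose let the fingers close. It gives the time, the measured TCP pose, the force, the opening and the grip force at its end, in the units of the state.
- readout.observe(): the state, without advancing time (a new reading comes with each control period).
- optics.capture(name): name is "side" or "top"; returns the picture (420x560x3 uint8, red, green, blue); there is no depth.
- optics.camera_info(name): a dict with "mtx" (3x3 intrinsics, pixels), "camera_from_world" (4x4, takes a point from world to camera coordinates). Camera axes: x right, y down, z forward; pixel columns grow to the right and rows downward; lengths in m; the calibration is good to about 2 mm. A picture is of the moment at which its call begins. camera_info takes no time and is no camera call.
- sign_off(): hands the job in; it is judged then, once.
The state is a dict: "time": time; "qpos": joint angles; "joint_vel": joint speeds; "joint_torque": joint torques, N m; "ee_pos": TCP position; "eef_rot": TCP orientation; "wrist_force": force on the tool from outside, world axes, zero at the start; "torque": the same for the moment, N m; "opening": finger opening in m; "grip_force": force on a finger pad.
Only numpy, scipy, OpenCV 4.12 (cv2) and the standard library are available. Lean on these libraries where they do the work, as an engineer would, in place of code of your own. Each camera call takes 0.05 s, during which the arm holds its last target. There are 200 camera calls.

## Working session

There is one attempt and no reset: what is moved stays moved. The work goes in short steps, Python scripts to look and compute and a shell command to move; the robot and the scene stay as the last step left them, time stands still between calls to the robot, and variables do not carry over. Pictures are saved under pics/ and viewed, at most 14 in all, crops included, and the job is handed in when it is done.

```bash
mkdir -p pics; ls
python3 - <<'E'
from rig import readout, optics
import cv2
for n in("top","side"):
    cv2.imwrite(f"pics/{n}0.png",optics.capture(n)[:,:,::-1]); print(n,optics.camera_info(n))
print(readout.observe())
E
```

```text
pics
top {'mtx': array([[450.24644853,   0.        , 281.70074019],
       [  0.        , 450.24644853, 207.76523085],
       [  0.        ,   0.        ,   1.        ]]), 'camera_from_world': array([[ 0.01747655, -0.99979289, -0.01042839, -0.02572864],
       [-0.9814405 , -0.01516178, -0.1911666 ,  0.50726009],
       [ 0.1909689 ,  0.01357578, -0.9815022 ,  1.20430968],
       [ 0.        ,  0.        ,  0.        ,  1.        ]])}
side {'mtx': array([[525.66110623,   0.        , 272.58709545],
       [  0.        , 525.66110623, 206.99619268],
       [  0.        ,   0.        ,   1.        ]]), 'camera_from_world': array([[ 0.94662496, -0.32222289, -0.00857837, -0.48403923],
       [-0.25202493, -0.72328155, -0.64292087,  0.13348726],
       [ 0.20095925,  0.6107669 , -0.76588457,  1.12001999],
       [ 0.        ,  0.        ,  0.        ,  1.        ]])}
{'time': 0.1, 'qpos': array([-76.80292485,  23.94481393,  -0.58908468,  92.48204275,
         0.26941231,  63.63580552,  -3.03751667]), 'joint_vel': array([-0.06265561, -0.08196104,  0.03847129, -0.06487111,  0.03675811,
        0.04925384, -0.08293829]), 'joint_torque': array([ 2.63138456e-03, -8.65827298e+01,  6.80916924e-01, -4.35632372e+01,
        1.92475982e-02,  4.86528181e-03,  7.30267516e-05]), 'ee_pos': array([0.16775084, 0.60175455, 0.23072103]), 'eef_rot': array([-1.79938911e+02,  5.42667479e-03,  1.64423697e+02]), 'wrist_force': array([ 0.1983643 , -0.41324195,  0.2090248 ]), 'torque': array([0.0642669 , 0.03540705, 0.02100377]), 'grip_force': 0.0, 'opening': 0.08510937279398957}
```

View pics/top0.png

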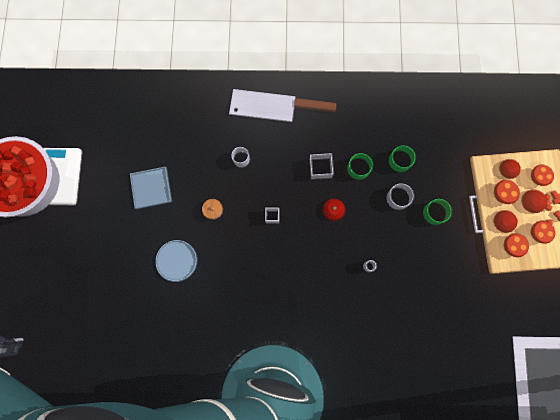

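View pics/side0.png

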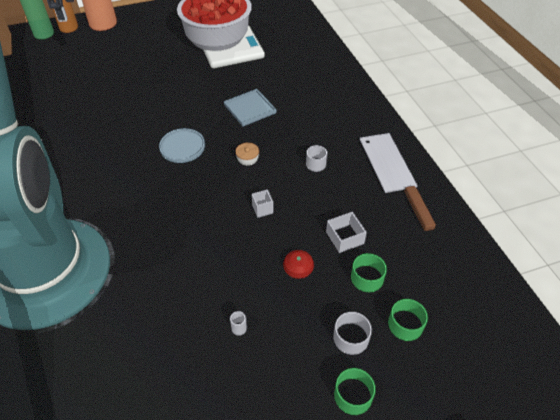

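The steel ring at top px (400,196) is round_large. The green rings at (360,166), (402,158) and (438,211) are look-alikes. The other top-view pixels are:

| Item | Pixel |
|---|---|
| round_small | (370,266) |
| round_mid | (240,157) |
| square_small | (272,215) |
| square_large | (321,166) |
| round tin | (176,260) |
| square tin | (151,188) |
| cellar | (212,209) |
| tomato | (334,209) |

Next I'll fit silhouettes in both views and confirm round_large in an enlarged crop.

```bash
cat > h.py <<'E'
import numpy as np, cv2
from scipy.optimize import least_squares
from rig import readout, optics
CI={n:optics.camera_info(n) for n in("top","side")}
def proj(n,P):
    P=np.atleast_2d(P); T=CI[n]["camera_from_world"]; c=(P@T[:3,:3].T+T[:3,3])@CI[n]["mtx"].T
    return c[:,:2]/c[:,2:]
def ray(n,uv,z):
    f=lambda p: proj(n,[p[0],p[1],z])[0]-uv
    return least_squares(f,[.5,0]).x
def pts(x,y,yaw,w,z0,z1,sq):
    a=np.linspace(0,2*np.pi,48,endpoint=False)
    b=np.c_[np.cos(a),np.sin(a)]*w/2
    if sq: b=np.array([[1,1],[-1,1],[-1,-1],[1,-1]])*w/2
    R=np.array([[np.cos(yaw),-np.sin(yaw)],[np.sin(yaw),np.cos(yaw)]]); b=b@R.T+[x,y]
    return np.vstack([np.c_[b,np.full(len(b),z)] for z in(z0,z1)])
def support(p):
    a=np.linspace(0,2*np.pi,36,endpoint=False); return (p@np.array([np.cos(a),np.sin(a)])).max(0)
def hull(n,img,uv,thr=70):
    m=(img.max(2)>thr).astype(np.uint8); m=cv2.morphologyEx(m,cv2.MORPH_CLOSE,np.ones((3,3)))
    k,l,s,c=cv2.connectedComponentsWithStats(m)
    i=min((i for i in range(1,k) if s[i,4]>25),key=lambda i:np.hypot(*(c[i]-uv)))
    q=np.argwhere(l==i)[:,::-1].astype(float)
    return np.vstack([q+[dx,dy] for dx in(-.5,.5) for dy in(-.5,.5)])*1.0
def fit(imgs,uvs,w,z0,z1,sq):
    o={n:support(hull(n,imgs[n],uvs[n])) for n in uvs}
    f=lambda p: np.concatenate([support(proj(n,pts(*p,w,z0,z1,sq)))-o[n] for n in uvs])
    x0=ray("top",np.array(uvs["top"]),z1)
    best=min((least_squares(f,[*x0,y0],loss="soft_l1") for y0 in((0,.4,.8,1.2) if sq else (0,))),key=lambda r:r.cost)
    return best.x,np.sqrt(np.mean(best.fun**2))
E
python3 - <<'E'
from h import *
im={n:cv2.imread(f"pics/{n}0.png") for n in("top","side")}
L=dict(round_small=((370,266),(238,323),.030,0,.04,0),round_mid=((240,157),(316,158),.05,0,.04,0),round_large=((400,196),(352,333),.068,0,.04,0),
square_small=((272,215),(262,203),.038,0,.04,1),square_large=((321,166),(346,232),.062,0,.04,1),
round_tin=((176,260),(182,146),.116,0,.011,0),square_tin=((151,188),(250,107),.106,0,.011,1),tomato=((334,209),(299,264),.066,0,.015,0),cellar=((212,209),(247,154),.057,0,.03,0),
g1=((438,211),(355,391),.068,0,.04,0))
for k,(t,s,*a) in L.items():
    p,e=fit(im,dict(top=t,side=s),*a); p1,e1=fit(im,dict(top=t),*a)
    print(k,p[:2].round(4),np.degrees(p[2]).round(1) if a[-1] else '',"px err %.2f"%e,"top only",p1.round(3),"%.2f"%e1)
c=im["top"][145:285,350:460]; cv2.imwrite("pics/crop.png",cv2.resize(c,None,fx=4,fy=4,interpolation=cv2.INTER_CUBIC))
E
```

```text
round_small [ 0.3521 -0.2641]  px err 0.91 top only [ 0.354 -0.264 -1.113] 0.66
round_mid [0.6622 0.1056]  px err 0.85 top only [ 0.663  0.106 -0.041] 0.64
round_large [ 0.5509 -0.3539]  px err 0.93 top only [ 0.552 -0.353  0.035] 0.66
square_small [0.491  0.0097] -0.6 px err 0.86 top only [0.493 0.01  1.541] 0.50
square_large [ 0.6382 -0.1287] 4.4 px err 0.83 top only [ 0.64  -0.128  0.077] 0.35
round_tin [0.3592 0.2786]  px err 0.85 top only [0.36  0.279 0.104] 0.68
square_tin [0.5704 0.3668] 102.2 px err 0.73 top only [0.571 0.367 1.774] 0.37
tomato [ 0.5127 -0.1665]  px err 0.40 top only [ 0.514 -0.166 -0.05 ] 0.27
cellar [0.5069 0.1824]  px err 0.55 top only [ 0.508  0.182 -0.021] 0.46
g1 [ 0.5081 -0.4579]  px err 0.77 top only [ 0.51  -0.457  0.012] 0.56
```

View pics/crop.png

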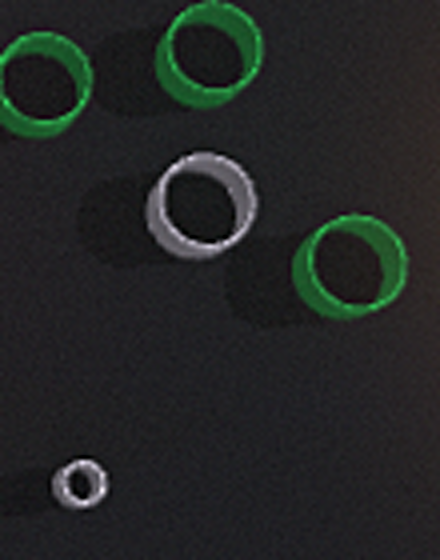

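The crop shows the steel round_large at crop (203,205), between two green ones at (45,82) and (212,52) and a third at (350,265). It's the only steel-coloured ring of that size. Now to round_small.

```bash
python3 -m jog '[[[33,-40,-6,0,1],[33,-40,-6,0,1],[33,-40,-6,0,1],[33,-40,-6,0,1],[33,-40,-6,0,1],[33,-40,-6,0,1],[33,-40,-6,0,0.7],[33,-40,-6,0,0.7],[33,-40,-10,0,0.7],[18.5,-86.6,-14,0,0.7],[18.5,-86.6,-14,0,0.7],[18.5,-86.6,-14,0,0.7]]]' 40
```

```text
time: 1.6
ee_pos: [0.4413, 0.0219, 0.1156]
eef_rot: [-180.0, -0.0, 164.4]
wrist_force: [2.4, -0.4, 0.5]
opening: 0.06
grip_force: 0.0
```

```bash
python3 -m jog '[[[-9,-28.6,-4,0,0.7],[-9,-28.6,-4,0,0.7],[-9,-28.6,-4,0,0.7],[-9,-28.6,-4,0,0.7],[-9,-28.6,-4,0,0.7],[-9,-28.6,-4,0,0.7],[-9,-28.6,-4,0,0.7],[-9,-28.6,-4,0,0.7]]]'; python3 -c "
from rig import readout;print(readout.observe()['qpos'])"
```

```text
time: 2.6
ee_pos: [0.3528, -0.2614, 0.076]
eef_rot: [180.0, 0.0, 164.5]
wrist_force: [-1.1, -0.0, 0.2]
opening: 0.0599
grip_force: 0.0
[ 13.09297094  20.02254006  22.41478875 125.80092468 -12.77834432
  36.26329425 119.17296755]
```

```bash
python3 -m jog '[[[0,-0.3,-4,0,0.7],[0,-0.3,-6.8,0,0.7],[0,-0.3,-6.8,0,0.7],[0,-0.3,-6.8,0,0.2],[0,-0.3,-6.8,0,0.2],[0,-0.3,-6.8,0,0.2],[0,-0.3,-6.8,0,0.2],[0,-0.3,-6.8,0,0.2]]]' 40
```

```text
time: 3.6
ee_pos: [0.353, -0.2655, 0.0092]
eef_rot: [-180.0, 0.1, 164.4]
wrist_force: [-1.3, 2.6, 9.5]
opening: 0.0291
grip_force: 38.6
```

```bash
python3 -m jog '[[[0,0,4,0,0.2],[0,0,8,0,0.2],[8,20,9,0,0.2],[8,20,9,0,0.2],[8,20,9,0,0.2],[8,20,9,0,0.2],[8,35,9,0,0.2],[8,35,9,0,0.2],[8,35,9,0,0.2],[0.6,54.4,9,0,0.2],[0.6,54.4,9,0,0.2],[0.6,54.4,9,0,0.2]]]'; python3 -m jog '[[[0,0,0,0,0.2],[0,0,0,0,0.2]]]'
```

```text
time: 5.1
ee_pos: [0.3647, 0.2618, 0.0991]
eef_rot: [179.9, 0.1, 164.4]
wrist_force: [1.2, 0.6, -0.3]
opening: 0.0292
grip_force: 39.8
time: 5.35
ee_pos: [0.3655, 0.2598, 0.0986]
eef_rot: [180.0, 0.0, 164.5]
wrist_force: [0.3, 0.3, -0.7]
opening: 0.0291
grip_force: 39.8
```

```bash
python3 -m jog '[[[-0.6,1.9,-3,0,0.2],[-0.6,1.9,-6,0,0.2],[-0.6,1.9,-7.6,0,0.2],[-0.6,1.9,-8.2,0,0.2],[-0.6,1.9,-8.6,0,0.2],[-0.6,1.9,-8.6,0,0.2],[-0.6,1.9,-8.6,0,0.2]]]'
```

```text
time: 6.22
ee_pos: [0.3598, 0.279, 0.0125]
eef_rot: [180.0, 0.0, 164.4]
wrist_force: [0.3, -0.6, -0.2]
opening: 0.0291
grip_force: 39.8
```

```bash
python3 -m jog '[[[0,0,-0.1,0,0.2],[0,0,-0.1,0,0.2],[0,0,-0.1,0,0.5],[0,0,-0.1,0,0.8],[0,0,-0.1,0,0.8],[0,0,4,0,0.8],[0,0,9,0,0.8],[0,0,14,0,0.8],[5,-8,14,0,0.8],[15,-12,14,0,0.8],[15,-12,14,0,0.8],[15,-12,14,0,0.8]]]'
cat > chk.py <<'E'
import sys; from h import *
d={"round_small":(.030,0,.043,0),"round_mid":(.05,.003,.043,0),"round_large":(.068,.003,.043,0),"square_small":(.038,.003,.043,1),"square_large":(.062,.003,.043,1)}
w,z0,z1,sq=d[sys.argv[1]]; xy=eval(sys.argv[2]); tag=sys.argv[3]
S=[]
for n in("top","side"):
    im=optics.capture(n)[:,:,::-1]; u,v=proj(n,[*xy,.02])[0]; h=30
    u0,v0=int(u)-h,int(v)-h; q=cv2.resize(im[v0:v0+2*h,u0:u0+2*h],(400,400),interpolation=cv2.INTER_CUBIC).copy()
    P=np.split(proj(n,pts(*xy,np.radians(float(sys.argv[4]) if len(sys.argv)>4 else 0),w,.003,.043,sq)),2)
    for p in P: cv2.polylines(q,[np.int32((p+.5-[u0,v0])*400/60)],True,(0,0,255),1)
    S.append(q)
cv2.imwrite(f"pics/{tag}.png",np.hstack(S))
E
python3 chk.py round_small "(.3592,.2786)" a1
```

```text
time: 7.72
ee_pos: [0.5121, 0.1558, 0.1518]
eef_rot: [-179.9, 0.1, 164.2]
wrist_force: [-1.0, -0.2, -0.1]
opening: 0.0682
grip_force: 0.0
```

View pics/a1.png

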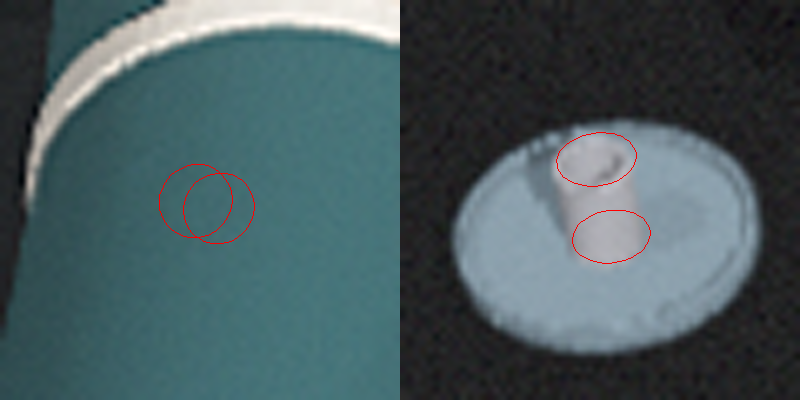

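The side view shows round_small upright near tin centre, matching the overlay at (600,160)/(610,237). The arm hides it in the top view. Next is round_mid.

```bash
python3 -m jog '[[[15,-5,-5,0,0.9],[15,-5,-7,0,0.9],[15,-5,-7,0,0.9],[15,-5,-7,0,0.9],[15,-5,-7,0,0.9],[15,-5,-7,0,0.9]]]'
```

```text
time: 8.57
ee_pos: [0.6588, 0.1103, 0.0829]
eef_rot: [179.9, 0.0, 164.5]
wrist_force: [-0.3, 0.7, 0.7]
opening: 0.0768
grip_force: 0.0
```

```bash
python3 -m jog '[[[0.3,-0.4,-4,0,0.9],[0.3,-0.4,-7.7,0,0.9],[0.3,-0.4,-7.7,0,0.9],[0.3,-0.4,-7.7,0,0.5],[0.3,-0.4,-7.7,0,0.5],[0.3,-0.4,-7.7,0,0.5],[0.3,-0.4,-7.7,0,0.5],[0.3,-0.4,-7.7,0,0.5]]]' 40
```

```text
time: 9.57
ee_pos: [0.6635, 0.1053, 0.0075]
eef_rot: [179.9, 0.1, 164.4]
wrist_force: [-2.8, -0.2, 9.4]
opening: 0.0498
grip_force: 39.9
```

```bash
python3 -m jog '[[[0,0,5,0,0.5],[0,0,9,0,0.5],[-30.4,17.4,9,0,0.5],[-30.4,17.4,9,0,0.5],[-30.4,17.4,9,0,0.5],[-30.4,17.4,9,0,0.5],[-30.4,17.4,9,0,0.5],[-30.4,17.4,9,0,0.5],[-30.4,17.4,9,0,0.5],[-30.4,17.4,9,0,0.5],[-30.4,17.4,9,0,0.5]]]'
```

```text
time: 10.95
ee_pos: [0.3594, 0.2784, 0.0954]
eef_rot: [180.0, 0.0, 164.3]
wrist_force: [-0.8, 0.6, -0.9]
opening: 0.0494
grip_force: 41.9
```

```bash
python3 -m jog '[[[0,0,-2.5,0,0.5],[0,0,-4.5,0,0.5],[0,0,-6.5,0,0.5],[0,0,-7.8,0,0.5],[0,0,-8.4,0,0.5],[0,0,-8.5,0,0.5],[0,0,-8.6,0,0.5],[0,0,-8.6,0,0.5]]]'
```

```text
time: 11.95
ee_pos: [0.3587, 0.2785, 0.0102]
eef_rot: [180.0, -0.0, 164.4]
wrist_force: [-8.8, -9.1, 33.6]
opening: 0.0497
grip_force: 44.8
```

```bash
python3 chk.py round_mid "(.3592,.2786)" a2
```

```text
(no output)
```

View pics/a2.png

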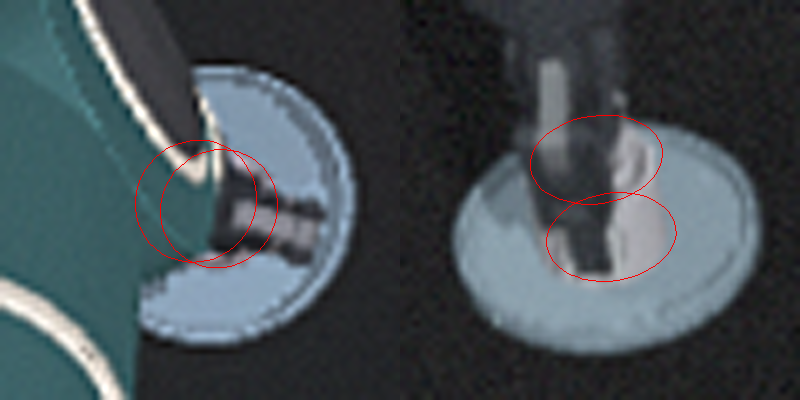

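The side view shows the mid ring at tin-floor height, with its right edge at (668,230) matching the overlay. The force is from the floor, so I'll ease off, release and look.

```bash
python3 -m jog '[[[0,0,0.1,0,0.5],[0,0,0.1,0,0.7],[0,0,0.1,0,0.9],[0,0,0.1,0,0.9],[0,0,0.1,0,0.9],[0,0,5,0,0.9],[0,0,10,0,0.9],[0,0,14,0,0.9],[15,-8,14,0,0.9],[15,-20,14,0,0.9],[15,-20,14,0,0.9],[15,-30,14,0,0.9]]]'; python3 chk.py round_mid "(.3592,.2786)" a3
```

```text
time: 13.55
ee_pos: [0.4884, 0.0772, 0.149]
eef_rot: [-180.0, 0.0, 164.4]
wrist_force: [0.5, -0.2, -0.0]
opening: 0.0772
grip_force: 0.0
```

View pics/a3.png

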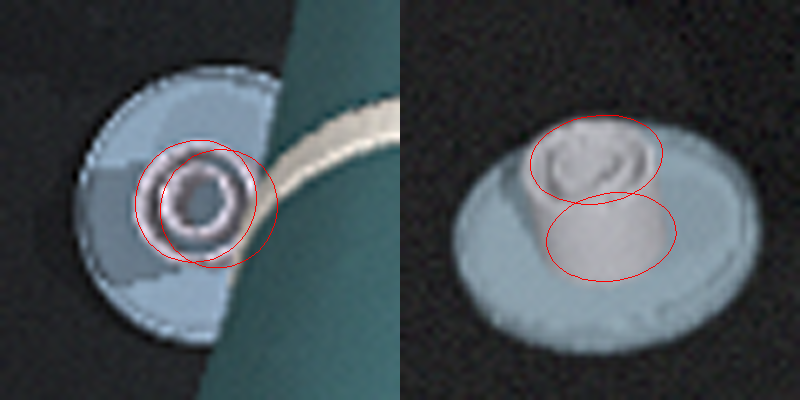

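The top view shows small and mid concentric at (197,200), flat on the floor. Next is round_large, the steel one.

```bash
python3 -m jog '[[[6.3,-43.1,-6,0,1],[6.3,-43.1,-6,0,1],[6.3,-43.1,-6,0,1],[6.3,-43.1,-6,0,1],[6.3,-43.1,-6,0,1],[6.3,-43.1,-6,0,1],[6.3,-43.1,-6,0,1],[6.3,-43.1,-6,0,1],[6.3,-43.1,-6,0,1],[6.3,-43.1,-6,0,1],[6.3,-43.1,-6,0,1]]]'
```

```text
time: 15.02
ee_pos: [0.5507, -0.3509, 0.0893]
eef_rot: [180.0, 0.0, 164.5]
wrist_force: [0.1, 0.1, 0.2]
opening: 0.085
grip_force: 0.0
```

```bash
python3 -m jog '[[[0.1,-0.3,-3,0,1],[0.1,-0.3,-6,0,1],[0.1,-0.3,-8.5,0,1],[0.1,-0.3,-8.5,0,1],[0.1,-0.3,-8.5,0,0.7],[0.1,-0.3,-8.5,0,0.7],[0.1,-0.3,-8.5,0,0.7],[0.1,-0.3,-8.5,0,0.7]]]' 40
```

```text
time: 16.02
ee_pos: [0.552, -0.3552, 0.0055]
eef_rot: [-180.0, 0.1, 164.4]
wrist_force: [-1.7, 2.2, 9.0]
opening: 0.0657
grip_force: 45.4
```

```bash
python3 -m jog '[[[0,0,5,0,0.7],[0,0,10,0,0.7],[0,0,10,0,0.7],[0,0,10,0,0.7]]]'
python3 - <<'E'
from h import *
S=[]
for n in("top","side"):
    im=optics.capture(n)[:,:,::-1]; u,v=proj(n,[.552,-.355,.11])[0].astype(int)
    S.append(cv2.resize(im[max(v-35,0):v+35,u-35:u+35],(400,400),interpolation=cv2.INTER_CUBIC))
cv2.imwrite("pics/a4.png",np.hstack(S))
E
```

```text
time: 16.52
ee_pos: [0.5512, -0.3546, 0.1039]
eef_rot: [180.0, 0.0, 164.4]
wrist_force: [0.1, 0.3, -1.9]
opening: 0.0654
grip_force: 45.9
```

View pics/a4.png

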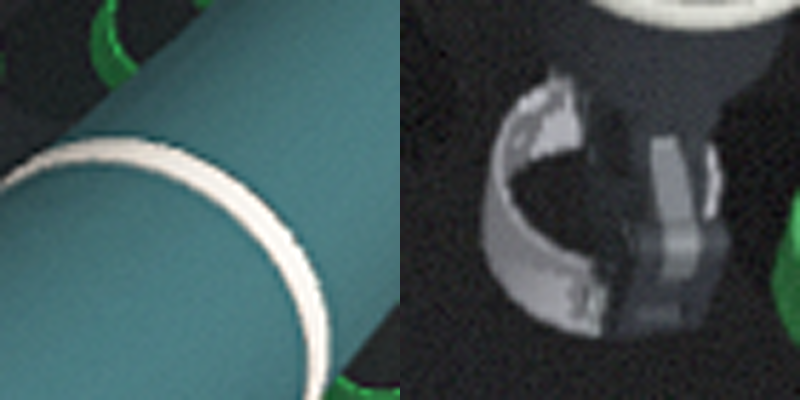

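The ring seems off-centre in the hand, with its opening centred near (545,200) against the finger at (675,200). I'll check it against an overlay before carrying it.

Run:
```python
from h import *
im=optics.capture("side")[:,:,::-1]; zb=.1039-.0055
u,v=proj("side",[.552,-.355,.11])[0].astype(int); u0,v0=u-50,v-40
q=cv2.resize(im[v0:v0+85,u0:u0+100],None,fx=7,fy=7,interpolation=cv2.INTER_CUBIC)
for p,c in zip(np.split(proj("side",pts(.551,-.355,0,.068,zb,zb+.04,0)),2),((0,0,255),(0,255,255))): cv2.polylines(q,[np.int32((p+.5-[u0,v0])*7)],True,c,1)
cv2.imwrite("pics/a5.png",q)
```

```text
(no output)
```

View pics/a5.png

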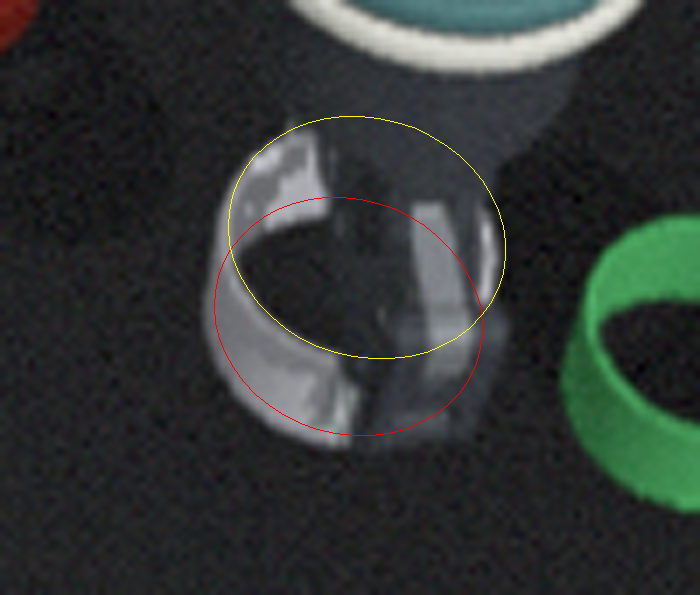

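The overlay matches: the ring is upright and about 2 mm toward −x, within the 6.5 mm nesting clearance. Carry it over.

```bash
python3 -m jog '[[[-19,63.4,0,0,0.7],[-19,63.4,0,0,0.7],[-19,63.4,0,0,0.7],[-19,63.4,0,0,0.7],[-19,63.4,0,0,0.7],[-19,63.4,0,0,0.7],[-19,63.4,0,0,0.7],[-19,63.4,0,0,0.7],[-19,63.4,0,0,0.7],[-19,63.4,0,0,0.7],[-19,63.4,0,0,0.7],[-19,63.4,0,0,0.7]]]'; python3 -m jog '[[[0,0,0,0,0.7],[0,0,0,0,0.7],[0,0,0,0,0.7]]]'
```

```text
time: 18.18
ee_pos: [0.36, 0.2811, 0.1033]
eef_rot: [-180.0, -0.0, 164.7]
wrist_force: [0.2, -0.4, -0.4]
opening: 0.0657
grip_force: 45.7
time: 18.55
ee_pos: [0.3616, 0.2782, 0.1039]
eef_rot: [-180.0, 0.0, 164.3]
wrist_force: [0.2, 0.3, -1.5]
opening: 0.0654
grip_force: 45.7
```

```bash
python3 -m jog '[[[0,0,-2.5,0,0.7],[0,0,-4.5,0,0.7],[0,0,-6.3,0,0.7],[0,0,-7.8,0,0.7],[0,0,-8.8,0,0.7],[0,0,-9.3,0,0.7],[0,0,-9.5,0,0.7],[0,0,-9.5,0,0.7]]]'
```

```text
time: 19.55
ee_pos: [0.3614, 0.2791, 0.0092]
eef_rot: [180.0, 0.0, 164.4]
wrist_force: [-0.9, 0.1, -1.1]
opening: 0.0649
grip_force: 45.8
```

```bash
python3 -m jog '[[[0,0,-0.1,0,0.7],[0,0,-0.15,0,0.7],[0,0,-0.15,0,0.7],[0,0,-0.1,0,0.85],[0,0,-0.1,0,1],[0,0,-0.1,0,1],[0,0,-0.1,0,1],[0,0,5,0,1],[0,0,10,0,1],[0,0,14,0,1],[13,-10,14,0,1],[13,-20,14,0,1]]]';  python3 -m jog '[[[0,-5,0,0,0.8],[0,-5,0,0,0.8]]]'; python3 chk.py round_large "(.3592,.2786)" a6
```

```text
time: 21.05
ee_pos: [0.4403, 0.1848, 0.1496]
eef_rot: [179.9, 0.1, 164.6]
wrist_force: [1.2, -0.1, 0.1]
opening: 0.0856
grip_force: 0.0
time: 21.3
ee_pos: [0.4387, 0.1314, 0.1489]
eef_rot: [-180.0, -0.0, 164.1]
wrist_force: [0.3, 0.4, 0.8]
opening: 0.0685
grip_force: 0.0
```

View pics/a6.png

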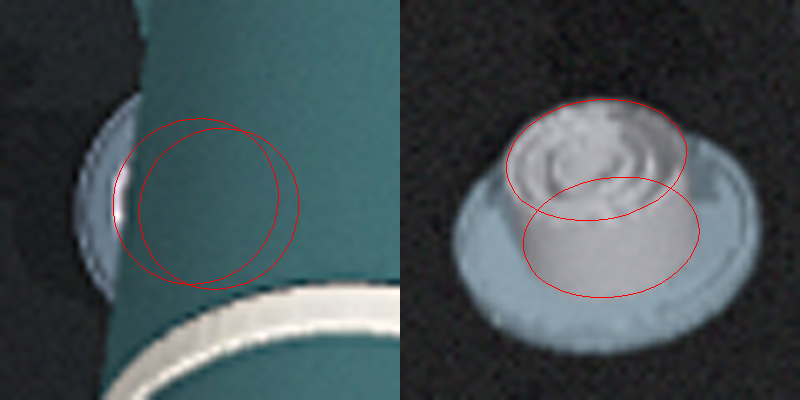

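The side view shows all three rounds nested flat, with the overlay matching at (595,160)/(610,237). Next is square_small.

```bash
python3 -m jog '[[[5.2,-12.1,-6,0.26,0.8],[5.2,-12.1,-6,0.26,0.8],[5.2,-12.1,-6,0.26,0.8],[5.2,-12.1,-6,0.26,0.8],[5.2,-12.1,-6,0.26,0.8]]]'
```

```text
time: 22.02
ee_pos: [0.4906, 0.0153, 0.0889]
eef_rot: [180.0, -0.0, 179.4]
wrist_force: [0.0, 0.5, 0.5]
opening: 0.0682
grip_force: 0.0
```

```bash
python3 -m jog '[[[0.1,-0.5,-4,0,0.8],[0.1,-0.5,-8.1,0,0.8],[0.1,-0.5,-8.1,0,0.8],[0.1,-0.5,-8.1,0,0.3],[0.1,-0.5,-8.1,0,0.3],[0.1,-0.5,-8.1,0,0.3],[0.1,-0.5,-8.1,0,0.3],[0.1,-0.5,-8.1,0,0.3]]]' 40
```

```text
time: 23.02
ee_pos: [0.4926, 0.0096, 0.0097]
eef_rot: [179.9, 0.1, 179.4]
wrist_force: [-2.3, 1.9, 10.5]
opening: 0.0375
grip_force: 38.8
```

```bash
python3 -m jog '[[[0,0,5,0,0.3],[0,0,9,0,0.3],[7.8,35.7,9,0.22,0.3],[7.8,35.7,9,0.22,0.3],[7.8,35.7,9,0.22,0.3],[7.8,35.7,9,0.22,0.3],[7.8,35.7,9,0.22,0.3],[7.8,35.7,9,0.22,0.3],[7.8,35.7,9,0.22,0.3],[7.8,35.7,9,0.22,0.3],[7.8,35.7,9,0.22,0.3]]]'
```

```text
time: 24.4
ee_pos: [0.5699, 0.3649, 0.0988]
eef_rot: [-180.0, 0.0, -168.1]
wrist_force: [0.9, -0.4, -0.8]
opening: 0.0372
grip_force: 41.3
```

```bash
python3 -m jog '[[[0.1,0.1,-3,0,0.3],[0.1,0.1,-6,0,0.3],[0.1,0.1,-7.8,0,0.3],[0.1,0.1,-8.4,0,0.3],[0.1,0.1,-8.6,0,0.3],[0.1,0.1,-8.7,0,0.3],[0.1,0.1,-8.7,0,0.3]]]'
```

```text
time: 25.28
ee_pos: [0.5709, 0.3666, 0.0128]
eef_rot: [180.0, 0.0, -168.1]
wrist_force: [-9.2, -6.5, 14.1]
opening: 0.0371
grip_force: 43.0
```

Contact with the floor. Release and check.

```bash
python3 -m jog '[[[0,0,0,0,0.5],[0,0,0,0,0.7],[0,0,0,0,0.7],[0,0,0,0,0.7],[0,0,5,0,0.7],[0,0,10,0,0.85],[0,0,14,0,0.85],[3,-25,14,-0.13,0.85],[3,-25,14,-0.13,0.85],[6.7,-49.5,10,-0.13,0.85],[6.7,-49.5,10,-0.13,0.85],[6.7,-49.5,9,-0.13,0.85]]]'; python3 -m jog '[[[0,0,0,0,0.85],[0,0,0,0,0.85]]]';python3 chk.py square_small "(.5704,.3668)" a7 12.2
```

```text
time: 26.78
ee_pos: [0.6116, 0.0566, 0.1287]
eef_rot: [180.0, 0.0, -175.5]
wrist_force: [1.3, -0.6, 0.4]
opening: 0.0724
grip_force: 0.0
time: 27.02
ee_pos: [0.6114, 0.0589, 0.1286]
eef_rot: [180.0, -0.0, -175.5]
wrist_force: [-0.5, 0.2, 0.7]
opening: 0.0726
grip_force: 0.0
```

View pics/a7.png

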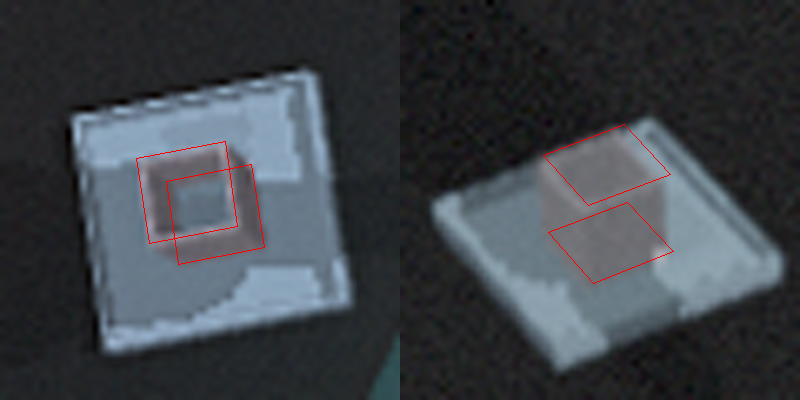

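The small square stands centred and aligned, with its top rim at (187,192) matching the overlay. Next is square_large.

```bash
python3 -m jog '[[[2.7,-18.8,-4,0,0.9],[2.7,-18.8,-4,0,0.9],[2.7,-18.8,-4,0,0.9],[2.7,-18.8,-4,0,0.9],[2.7,-18.8,-4,0,0.9],[2.7,-18.8,-4,0,0.9]]]'
```

```text
time: 27.88
ee_pos: [0.6388, -0.1271, 0.0888]
eef_rot: [180.0, 0.0, -175.4]
wrist_force: [-0.2, -0.4, -0.1]
opening: 0.0772
grip_force: 0.0
```

```bash
python3 -m jog '[[[0,-0.1,-4,0,0.9],[0,-0.1,-8.3,0,0.9],[0,-0.1,-8.3,0,0.9],[0,-0.1,-8.3,0,0.62],[0,-0.1,-8.3,0,0.62],[0,-0.1,-8.3,0,0.62],[0,-0.1,-8.3,0,0.62],[0,-0.1,-8.3,0,0.62]]]' 40; python3 -m jog '[[[0,0,5,0,0.62],[0,0,10,0,0.62],[-6.8,49.5,10,0.13,0.62],[-6.8,49.5,10,0.13,0.62],[-6.8,49.5,10,0.13,0.62],[-6.8,49.5,10,0.13,0.62],[-6.8,49.5,10,0.13,0.62],[-6.8,49.5,10,0.13,0.62],[-6.8,49.5,10,0.13,0.62],[-6.8,49.5,10,0.13,0.62],[-6.8,49.5,10,0.13,0.62],[-6.8,49.5,10,0.13,0.62]]]'
```

```text
time: 28.88
ee_pos: [0.6395, -0.1303, 0.0074]
eef_rot: [-180.0, 0.1, -175.5]
wrist_force: [-1.2, 2.8, 10.0]
opening: 0.0614
grip_force: 45.6
time: 30.38
ee_pos: [0.5705, 0.3642, 0.1061]
eef_rot: [-180.0, 0.0, -168.1]
wrist_force: [0.4, -0.0, -1.9]
opening: 0.0616
grip_force: 44.9
```

```bash
python3 -m jog '[[[0,0.2,-2.5,0,0.62],[0,0.2,-4.5,0,0.62],[0,0.2,-6.5,0,0.62],[0,0.2,-8,0,0.62],[0,0.2,-9.1,0,0.62],[0,0.2,-9.5,0,0.62],[0,0.2,-9.6,0,0.62],[0,0.2,-9.6,0,0.62]]]'
```

```text
time: 31.38
ee_pos: [0.5706, 0.3665, 0.0104]
eef_rot: [180.0, 0.0, -168.1]
wrist_force: [-4.8, -2.6, 7.2]
opening: 0.0612
grip_force: 45.7
```

Floor contact at the expected height. Release, retreat and check.

```bash
python3 -m jog '[[[0,0,0,0,0.75],[0,0,0,0,0.9],[0,0,0,0,0.9],[0,0,0,0,0.9],[0,0,5,0,0.9],[0,0,10,0,0.9],[0,0,16,0,0.9],[3,-30,16,0,0.9],[3,-50,16,0,0.9],[3,-50,16,0,0.9],[3,-50,16,0,0.9],[3,-50,16,0,0.9]]]'; python3 -m jog '[[[3,-20,0,0,0.9],[3,-20,0,0,0.9],[3,-20,0,0,0.9],[3,-20,0,0,0.9],[3,-20,0,0,0.9],[3,-20,0,0,0.9]]]'
python3 - <<'E'
from h import *
im=optics.capture("top")[:,:,::-1][150:300,110:260]; s=optics.capture("side")[:,:,::-1][75:195,140:300]
cv2.imwrite("pics/a8.png",np.hstack([cv2.resize(im,(350,350),interpolation=cv2.INTER_CUBIC),cv2.resize(s,(450,350),interpolation=cv2.INTER_CUBIC)]))
E
```

```text
time: 32.88
ee_pos: [0.5901, 0.0527, 0.1699]
eef_rot: [180.0, 0.0, -168.1]
wrist_force: [0.3, 0.4, 0.3]
opening: 0.0773
grip_force: 0.0
time: 33.62
ee_pos: [0.6204, -0.1433, 0.1695]
eef_rot: [180.0, 0.0, -167.9]
wrist_force: [0.4, -0.0, 0.5]
opening: 0.0767
grip_force: 0.0
```

View pics/a8.png

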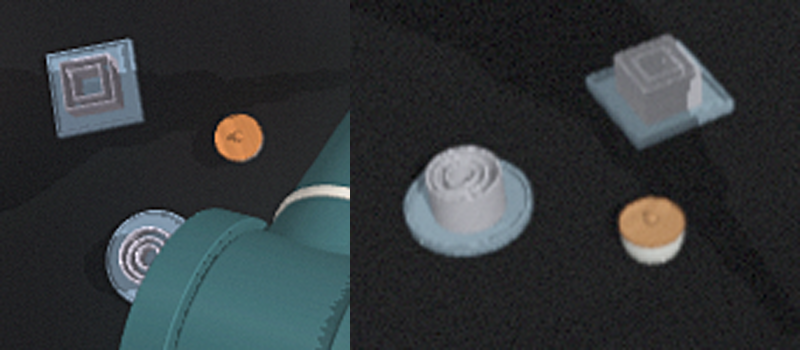

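The picture shows both sets nested flat: squares at (92,85) and rounds at (148,258). The cellar is undisturbed at (240,137), and the gripper is clear.

```bash
python3 -c "
from rig import sign_off; print(sign_off())"
```

```text
the job is handed in; nothing more can be done
None
```

I handed the job in at about 34 s: both sets are nested upright in their tins, smallest first, and the last camera check showed them flat and centred. The hand-in gave no verdict; the cellar was undisturbed in that check, but the tomato was out of its frame.

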